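# Pack the fragile carton without crushing it

## Task

Of the three small cardboard cartons standing in the middle of the bench, the smallest holds a fragile part and has thin walls. Pick it up with a light grip that does not crush it, and set it down, without dropping it, in the empty compartment of the grey packing tray, lengthways and still standing on its long narrow side as it does now. Leave the other two cartons where they are.

Things in the scene. Friction and masses are not known exactly. Their poses are not given: they have to be found in the camera images.
- small_box_mid (a point): Centre of the smallest carton, the one to pack: thin brown cardboard, about 0.12 kg, 100 mm long (x axis), 40 mm thick (y axis: grip across this), 55 mm high (z axis, up), so this point is 27.5 mm above what it stands on. A grip of 20 to 40 N holds it; over 60 N a side crushes it. Letting go of it with its underside more than 20 mm above the tray's floor counts as dropping it.
- empty_bay (a point): Middle of the floor of the fixed grey tray's empty compartment, on the floor's top, 4 mm above the bench; z up. Inside it is 154 mm long (x axis) and 90 mm wide (y axis); its walls are 4 mm thick and rise 16 mm above its floor. Beyond the wall on its +y side is the other compartment, holding a white label roll 60 mm high.
- long_box_mid (a point): Centre of the longest carton, to be left alone: brown cardboard, 130 mm long (x axis), 45 mm thick (y axis), standing 66 mm high (z axis).
- thick_box_mid (a point): Centre of the thickest carton, to be left alone: brown cardboard, 120 mm long (x axis), 58 mm thick (y axis), standing 62 mm high (z axis).
Not all that is in view belongs to the job. What is shaped like the part that bears small_box_mid but purple or red is not meant.

How it is judged (in metres and radians):
On the way:
1. the smallest carton is lifted clear of the bench (height (world z) of small_box_mid above 0.06 m), for 0.2 s.
At the end, for the whole second after the job is handed in: The smallest carton stands at rest on its long narrow side (within 6 degrees of upright) on the floor of the empty compartment, its centre within 30 mm of the compartment's middle along each side and its length within 25 degrees of the compartment's length (x of small_box_mid in the frame of empty_bay between -0.03 and 0.03 m and y of small_box_mid in the frame of empty_bay between -0.03 and 0.03 m and z of small_box_mid in the frame of empty_bay between 0.0235 and 0.0315 m and angle between the x axis of small_box_mid and the x axis of empty_bay, either way round below 0.44 rad and angle between the z axis of small_box_mid and the z axis of empty_bay, either way round below 0.1 rad and linear speed of small_box below 0.02 m/s); the robot touches nothing.
It fails at once if the fingers squeeze the smallest carton with more than 60 N on either side (contact force between the fingers and small_box above 120 N).
It fails at once if the smallest carton is dropped: let go while its underside is more than 20 mm above the height of the tray's floor (height (world z) of small_box_mid above 0.0515 m and contact force between the fingers and small_box below 0.3 N).
It fails at once if the longest carton is moved by more than 20 mm (distance of long_box_mid from where it was at the start of the episode above 0.02 m).
It fails at once if the thickest carton is moved by more than 20 mm (distance of thick_box_mid from where it was at the start of the episode above 0.02 m).
It also fails if it takes over 35 s, if anything falls off the work surface, if the arm or the gripper's body presses on something with over 40 N, if the wrist force passes 120 N, or if a joint passes its speed limit or range.

## Robot

A 6-joint arm with a two-finger parallel gripper is mounted at the origin on a cart in front of the work surface, level with it; the furniture and walls round the work are solid. World frame = base frame: x ahead of the robot, y to its left, z up, the work surface at z = 0. Lengths are in mm, angles in rad, forces in N, time in s.
With the tool pointing down it reaches from about 275 to 975 mm from the base axis. Payload 8.4 kg.
Tool frame: the origin (TCP) lies between the finger pads; the fingertips stand 25 mm ahead of it and the grasp point (between the pads) lies 6 mm ahead of it (nose_length is the distance from the TCP to the fingertips, in mm); z points along the fingers, y is the line along which they close (so a half turn about z gives the same grasp; the last joint's range is limited). The gripper opens to 92 mm and grips with 3 to 60 N. Pads are 20 mm wide; open, the fingers measure 128 mm over their backs; the gripper's body (75 mm by 189 mm) begins 69 mm behind the grasp point.
Start: joints at [-1.332, 0.353, 1.633, -0, 1.155, -0.002], TCP at [149.048, -606.97, 239.583] pointing down, gripper open.
Joint ranges: [-2.63, 2.63], [-0.92, 2.1], [0.06, 2.66], [-1.3, 4.44], [0, 2.69], [-3.02, 3.02]. Speed limits (rad/s): [2.22, 2.22, 2.79, 3.14, 3.14, 3.14].

## Interface

Orientations are given as a unit quaternion [x, y, z, w].
In Python, from bench import * gives the robot as it stands.
- The arm moves only by the tool step_arm, never from a script. Its arguments are lists of equal length, an entry for each row: "dp": the shift along the world's x, y, z in m, a list of three; "rotation": the turn, a rotation vector about the world's x, y, z in rad, a list of three; "grip": the closure, from 0 (fully open) to 1 (shut). In form: {"dp": [[tx, ty, tz], ...], "rotation": [[ax, ay, az], ...], "grip": [grip, ...]}. A call has 1 to 5 rows; each row is the pose to reach, as a shift and turn from the pose commanded when the call began; what a row does not reach only later rows make up. A row lasts 1/12 s, in which the tool goes at most 41.7 mm and 7.16 degrees, less where a joint would pass 70% of its speed; a pose out of reach is approached as far as the arm can. A call with a gripper value outside its range is refused whole. The fingers move at their own pace and stop on an object; "force" is the grip in N (left out, the last holds). Time passes only in rows, so rows that repeat a pose let the fingers close. It gives the time, the measured TCP pose, the force, the opening and the grip force at its end, in the units of the state.
- sense(): the state, without advancing time (a new reading comes with each control period).
- read_camera(name): name is "scene" or "top" or "wrist"; returns the picture (400x640x3 uint8, red, green, blue); there is no depth.
- camera_params(name): a dict with "fovy" (degrees; the focal length in pixels is half the picture's height over the tangent of half this angle, whatever the lens; pixels are square), "cx", "cy" (the principal point, pixels), "T" (4x4, takes a point from camera to world coordinates); the wrist camera has in their place "tool_from_camera" (4x4, takes a point from camera to tool coordinates, whose origin is the TCP and whose axes are the flange's). Camera axes: x right, y up, looking along -z (the intrinsics and any distortion apply to the point x, -y, -z); pixel columns grow to the right and rows downward; lengths in mm; the calibration is good to about 2 mm. A picture is of the moment at which its call begins: read the wrist's pose just before it. camera_params takes no time and is no camera call.
- sign_off(): hands the job in; it is judged then, once.
The state is a dict: "time_s": time; "q": joint angles; "qd": joint speeds; "tau": joint torques, N m; "tcp_pos": TCP position; "eef_rot": TCP orientation; "contact_force": force on the tool from outside, world axes, zero at the start; "wrist_torque": the same for the moment, N m; "opening": finger opening in mm; "gripper_force": force on a finger pad.
Only numpy, scipy, OpenCV 4.12 (cv2) and the standard library are available. Lean on these libraries where they do the work, as an engineer would, in place of code of your own. Each camera call takes 0.05 s, during which the arm holds its last target. There are 200 camera calls.

## Working session

There is one attempt and no reset: what is moved stays moved. The work goes in short steps, Python scripts to look and compute and a tool call to move; the robot and the scene stay as the last step left them, time stands still between calls to the robot, and variables do not carry over. Pictures are saved under pics/ and viewed, at most 10 in all, crops included, and the job is handed in when it is done.

Besides the shell and the picture viewer there is one more tool, called after "Call:" as a command line: name --argument value ..., lists and objects as JSON in quotes. step_arm: Moves the arm, as the interface text tells. Its arguments: {"type":"object","properties":{"dp":{"type":"array"},"rotation":{"type":"array"},"grip":{"type":"array"},"force":{"type":"number"}},"required":["dp","rotation","grip"]}

```bash
mkdir -p pics
python3 - <<'E'
from bench import *
import cv2,numpy as np
for n in("top","scene"):
    p=camera_params(n);print(n,{k:(np.round(v,3).tolist() if hasattr(v,'__len__') and not isinstance(v,str) else v) for k,v in p.items()})
    cv2.imwrite(f"pics/{n}0.png",read_camera(n)[:,:,::-1])
print(camera_params("wrist"))
print(sense())
E
```

```text
top {'fovy': 44.98686376990641, 'cx': 309.22121332812253, 'cy': 199.8460511452738, 'T': [[0.029, 0.982, -0.188, 128.662], [-1.0, 0.029, 0.001, -217.785], [0.006, 0.188, 0.982, 1765.124], [0.0, 0.0, 0.0, 1.0]]}
scene {'fovy': 57.21840270639562, 'cx': 322.4601173805317, 'cy': 198.7564768729839, 'T': [[0.91, 0.313, -0.272, 95.943], [-0.415, 0.709, -0.57, -969.938], [0.014, 0.632, 0.775, 1036.466], [0.0, 0.0, 0.0, 1.0]]}
{'fovy': 59.637144805567644, 'cx': 311.01679459400884, 'cy': 198.34677832904458, 'tool_from_camera': array([[-5.15333996e-04,  9.72304262e-01,  2.33718113e-01,
         6.62151348e+01],
       [ 9.99999808e-01,  4.20562575e-04,  4.55331048e-04,
         4.19299718e-01],
       [ 3.44427228e-04,  2.33718302e-01, -9.72304292e-01,
        -1.44846867e+02],
       [ 0.00000000e+00,  0.00000000e+00,  0.00000000e+00,
         1.00000000e+00]])}
{'time_s': 0.1, 'q': array([-1.33239887e+00,  3.53573051e-01,  1.63406563e+00, -9.27090848e-06,
        1.15520412e+00, -2.37770287e-03]), 'qd': array([ 0.00014986, -0.00144143, -0.00064189, -0.0009958 ,  0.0003814 ,
        0.00063185]), 'tau': array([-1.28046046e-03, -5.94906127e+01, -3.34931159e+01,  6.97099068e-02,
        1.82902365e-02, -3.97810766e-05]), 'tcp_pos': array([ 148.94590173, -606.5585519 ,  238.93988503]), 'eef_rot': array([ 9.92761744e-01,  1.20098827e-01, -7.78038919e-05, -6.20226259e-04]), 'contact_force': array([ 0.39247986, -0.15919563, -0.22837867]), 'wrist_torque': array([-0.02228719, -0.01333849,  0.01707751]), 'gripper_force': 0.0, 'opening': 91.88212034475067}
```

View pics/top0.png

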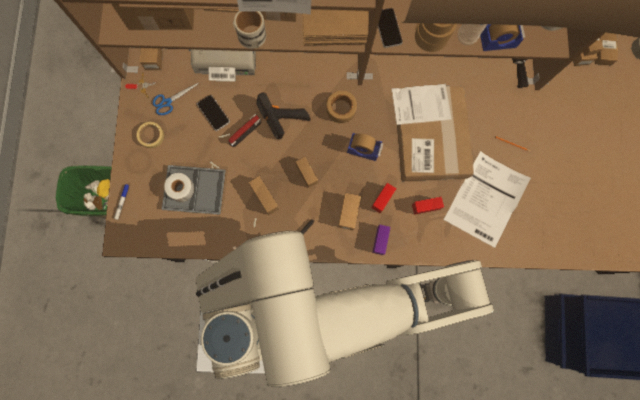

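View pics/scene0.png

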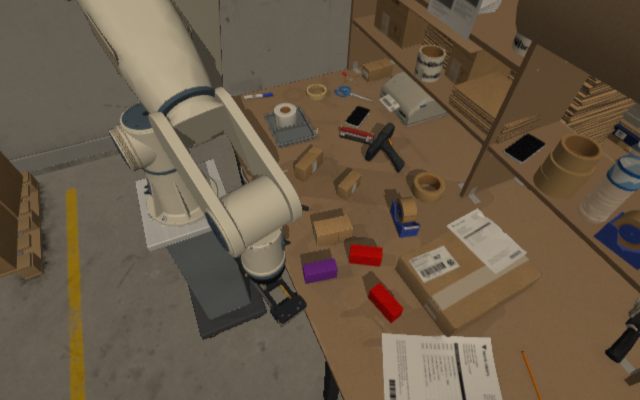

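The top view shows brown cartons at (263,194), (307,172) and (349,211). Red decoys are at (384,198) and (428,205), and a purple one at (382,240). The tray is at (193,190), with its empty bay at about (208,190). The smallest carton looks like (307,172), so I'll check it in a close crop.

Run:
```python
import cv2
a=cv2.imread("pics/top0.png")[145:245,150:370]
cv2.imwrite("pics/c1.png",cv2.resize(a,(792,360),interpolation=cv2.INTER_CUBIC))
```

```text
(no output)
```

View pics/c1.png

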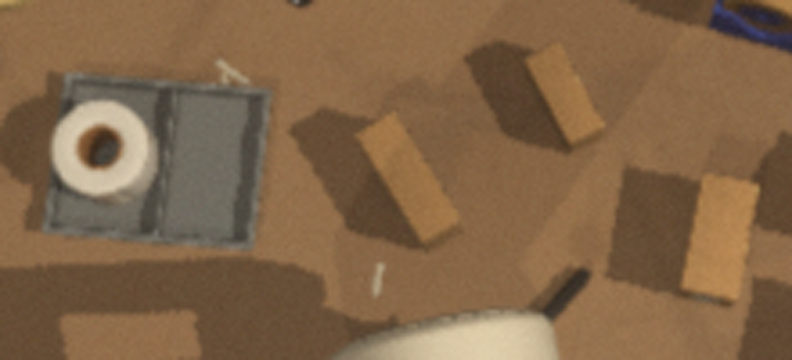

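```bash
cat > h.py <<'E'
from bench import *
import numpy as np
def ray(uv,p,T,z):
    f=200/np.tan(np.radians(p["fovy"]/2))
    d=T[:3,:3]@np.array([(uv[0]-p["cx"])/f,-(uv[1]-p["cy"])/f,-1])
    return T[:3,3]+d*(z-T[2,3])/d[2]
def info(n,q):
    q=np.array(q)[:,:2];d=np.diff(q[[0,1,2,3,0]],axis=0);L=np.linalg.norm(d,axis=1)
    e=(d[1]-d[3]);print(n,q.mean(0).round(1),"sides",L.round(1),"ang of side1-2",np.degrees(np.arctan2(e[1],e[0])).round(1))
E
python3 - <<'E'
from h import *
p=camera_params("top");T=np.array(p["T"])
for n,z,c in [("small",55,[(527,60),(557,43),(605,127),(573,145)]),("long",66,[(357,133),(392,113),(460,222),(425,243)]),("thick",62,[(700,175),(760,184),(735,302),(684,290)]),("bay",20,[(170,84),(269,92),(253,247),(157,237)])]:
    info(n,[ray((150+u/3.6,145+v/3.6),p,T,z) for u,v in c])
E
```

```text
small [ 563.1 -208.2] sides [ 35.4 100.3  37.3 100. ] ang of side1-2 -149.9
long [469.6 -54.3] sides [ 40.3 131.   40.3 131.6] ang of side1-2 -146.3
thick [ 418.8 -365.9] sides [ 60.6 121.8  51.6 117.2] ang of side1-2 170.9
bay [486.5 151.3] sides [102.8 162.5  98.3 160.4] ang of side1-2 178.6
```

The close crop confirms it. The carton at (307,172) measures 100×36 mm, the shortest of the three, and is plain brown. Its centre is about (563,-208) with its length at 30°. The bay centre is about (486,151) at -1°. I'll move above the carton now.

Call:
step_arm --dp '[[0.028,0.027,0],[0.056,0.054,0],[0.084,0.081,0],[0.112,0.108,0],[0.14,0.135,0]]' --rotation '[[0,0,0.03],[0,0,0.06],[0,0,0.09],[0,0,0.12],[0,0,0.15]]' --grip '[0,0,0,0,0]'

```text
time_s: 0.52
tcp_pos: [289.8, -470.4, 239.3]
eef_rot: [0.981, 0.195, -0.0, -0.0]
contact_force: [0.8, -0.6, -0.3]
opening: 92.1
gripper_force: 0.0
```

Call:
step_arm --dp '[[0.028,0.027,0],[0.056,0.054,0],[0.084,0.081,0],[0.112,0.108,0],[0.14,0.135,0]]' --rotation '[[0,0,0.03],[0,0,0.06],[0,0,0.09],[0,0,0.12],[0,0,0.134]]' --grip '[0,0,0,0,0]'

```text
time_s: 0.93
tcp_pos: [429.9, -335.3, 239.4]
eef_rot: [0.966, 0.26, -0.0, -0.0]
contact_force: [0.1, -1.4, 0.1]
opening: 91.6
gripper_force: 0.0
```

Call:
step_arm --dp '[[0.028,0.027,0],[0.056,0.054,0],[0.084,0.081,0],[0.104,0.1,0],[0.104,0.1,0]]' --rotation '[[0,0,0],[0,0,0],[0,0,0],[0,0,0],[0,0,0]]' --grip '[0,0,0,0,0]'

```text
time_s: 1.35
tcp_pos: [536.1, -233.5, 239.3]
eef_rot: [0.965, 0.261, 0.001, -0.0]
contact_force: [-0.5, -0.5, -0.9]
opening: 91.8
gripper_force: 0.0
```

Run:
```python
from h import *
import cv2
s=sense();print(s["tcp_pos"].tolist(),s["eef_rot"].tolist())
cv2.imwrite("pics/w1.png",read_camera("wrist")[:,:,::-1])
```

```text
[536.1464608490297, -233.54897642113372, 239.28358485247958] [0.9653310902755428, 0.2610273133916253, 0.0006860485887822621, -0.0003964193689378651]
```

View pics/w1.png

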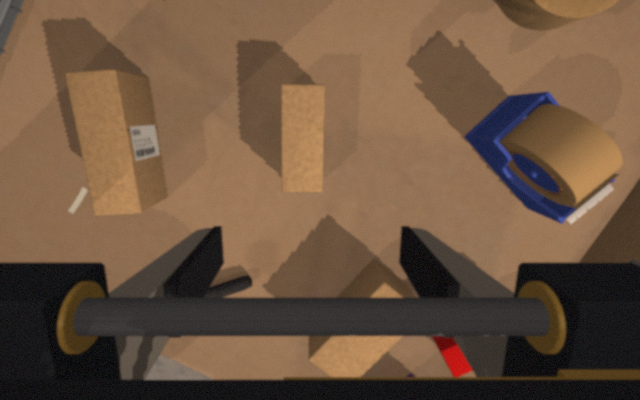

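The small carton's top face spans (282–324, 85–191), aligned with the tool. The long carton is at upper left and the tape dispenser at right, both clear.

Run:
```python
from h import *
from scipy.spatial.transform import Rotation as R
p=camera_params("wrist");W=np.eye(4)
W[:3,:3]=R.from_quat([0.9653310902755428,0.2610273133916253,0.0006860485887822621,-0.00039642]).as_matrix();W[:3,3]=[536.146,-233.549,239.28]
T=W@p["tool_from_camera"]
info("small",[ray(u,p,T,55) for u in [(282,85),(324,85),(324,191),(282,191)]])
```

```text
small [ 570.1 -205.7] sides [37.8 97.6 40.5 97.6] ang of side1-2 -150.1
```

Call:
step_arm --dp '[[0.016,0.014,-0.02],[0.032,0.027,-0.05],[0.032,0.027,-0.085],[0.032,0.027,-0.12],[0.032,0.027,-0.12]]' --rotation '[[0,0,0],[0,0,0],[0,0,0],[0,0,0],[0,0,0]]' --grip '[0,0,0,0,0]'

```text
time_s: 1.82
tcp_pos: [560.1, -209.2, 113.3]
eef_rot: [0.966, 0.259, -0.004, -0.003]
contact_force: [-1.5, 0.3, -0.6]
opening: 91.9
gripper_force: 0.0
```

Call:
step_arm --dp '[[0,0,-0.02],[0,0,-0.045],[0,0,-0.065],[0,0,-0.075],[0,0,-0.075]]' --rotation '[[0,0,0],[0,0,0],[0,0,0],[0,0,0],[0,0,0]]' --grip '[0,0,0,0,0]'

```text
time_s: 2.23
tcp_pos: [563.7, -210.4, 43.8]
eef_rot: [0.966, 0.259, -0.001, -0.001]
contact_force: [-0.4, 0.9, 0.0]
opening: 92.3
gripper_force: 0.0
```

Call:
step_arm --dp '[[0,0,0],[0,0,0],[0,0,0],[0,0,0],[0,0,0]]' --rotation '[[0,0,0],[0,0,0],[0,0,0],[0,0,0],[0,0,0]]' --grip '[0.3,0.4,0.5,0.55,0.6]' --force 28

```text
time_s: 2.65
tcp_pos: [565.5, -210.2, 45.5]
eef_rot: [0.966, 0.259, 0.001, 0.0]
contact_force: [-0.0, -0.1, -0.5]
opening: 60.4
gripper_force: 0.0
```

Call:
step_arm --dp '[[0.001,0.003,0],[0.002,0.004,0],[0.002,0.004,0],[0.002,0.004,0],[0.002,0.004,0]]' --rotation '[[0,0,0],[0,0,0],[0,0,0],[0,0,0],[0,0,0]]' --grip '[0.6,0.6,0.7,0.7,0.7]' --force 28

```text
time_s: 3.07
tcp_pos: [567.3, -205.8, 44.7]
eef_rot: [0.966, 0.259, 0.0, -0.0]
contact_force: [-0.7, 1.4, 2.4]
opening: 39.5
gripper_force: 28.0
```

Call:
step_arm --dp '[[0,0,0],[0,0,0],[0,0,0],[0,0,0],[0,0,0]]' --rotation '[[0,0,0],[0,0,0],[0,0,0],[0,0,0],[0,0,0]]' --grip '[0.8,0.8,0.8,0.8,0.8]' --force 28

```text
time_s: 3.48
tcp_pos: [567.2, -206.0, 44.7]
eef_rot: [0.966, 0.259, 0.0, 0.0]
contact_force: [0.3, 1.6, 2.7]
opening: 39.6
gripper_force: 28.0
```

Call:
step_arm --dp '[[0,0,0.015],[0,0,0.04],[0,0,0.07],[0,0,0.1],[0,0,0.13]]' --rotation '[[0,0,0],[0,0,0],[0,0,0],[0,0,0],[0,0,0]]' --grip '[0.8,0.8,0.8,0.8,0.8]'

```text
time_s: 3.9
tcp_pos: [566.2, -206.0, 175.3]
eef_rot: [0.966, 0.259, -0.001, -0.0]
contact_force: [0.5, -0.5, -1.2]
opening: 39.8
gripper_force: 28.0
```

Call:
step_arm --dp '[[-0.002,0.015,0],[-0.009,0.045,0],[-0.015,0.075,0],[-0.022,0.105,0],[-0.029,0.135,0]]' --rotation '[[0,0,-0.04],[0,0,-0.09],[0,0,-0.14],[0,0,-0.19],[0,0,-0.24]]' --grip '[0.8,0.8,0.8,0.8,0.8]'

```text
time_s: 4.32
tcp_pos: [537.1, -70.1, 174.2]
eef_rot: [0.99, 0.14, -0.0, 0.0]
contact_force: [0.4, -0.3, -1.4]
opening: 39.8
gripper_force: 28.0
```

Call:
step_arm --dp '[[-0.007,0.03,0],[-0.014,0.06,0],[-0.02,0.09,0],[-0.027,0.12,0],[-0.034,0.145,0]]' --rotation '[[0,0,-0.06],[0,0,-0.12],[0,0,-0.18],[0,0,-0.24],[0,0,-0.3]]' --grip '[0.8,0.8,0.8,0.8,0.8]'

```text
time_s: 4.73
tcp_pos: [503.1, 75.5, 174.3]
eef_rot: [1.0, -0.009, -0.0, 0.0]
contact_force: [-0.2, -0.4, -0.5]
opening: 39.7
gripper_force: 28.0
```

Call:
step_arm --dp '[[0,0,0],[0,0,0],[0,0,0]]' --rotation '[[0,0,0],[0,0,0],[0,0,0]]' --grip '[0.8,0.8,0.8]'

```text
time_s: 4.98
tcp_pos: [504.0, 73.5, 174.4]
eef_rot: [1.0, -0.007, -0.0, 0.0]
contact_force: [0.4, 0.1, -0.2]
opening: 39.7
gripper_force: 28.0
```

Run:
```python
from h import *
import cv2
s=sense();print(s["tcp_pos"].tolist(),s["eef_rot"].tolist())
cv2.imwrite("pics/w2.png",read_camera("wrist")[:,:,::-1])
```

```text
[504.0051526598941, 73.5467693731929, 174.4122582697414] [0.9999773441498991, -0.006723835312111178, -0.00014355880335962024, 0.00028393041381359136]
```

View pics/w2.png

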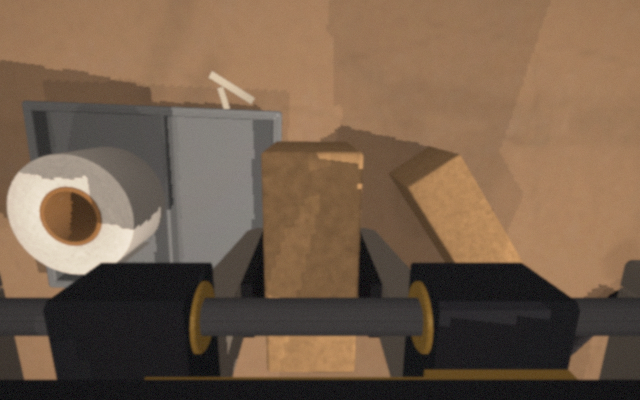

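The box is held straight. The empty bay lies left of it: far wall along row ~111, divider at col ~171 and right wall at col ~279. The near wall's outer rim is at about (50,286).

Run:
```python
from h import *
from scipy.spatial.transform import Rotation as R
p=camera_params("wrist");W=np.eye(4)
W[:3,:3]=R.from_quat([0.99997734,-0.00672384,-0.00014356,0.00028393]).as_matrix();W[:3,3]=[504.0,73.55,174.41]
T=W@p["tool_from_camera"]
for n,u in [("div far",(171,109)),("right far",(279,113)),("left far",(28,104)),("near left",(52,285)),("right at y200",(271,145)),("div 250",(173,250))]: print(n,ray(u,p,T,20).round(1))
```

```text
div far [576.3 188.8  20. ]
right far [571.8  99.2  20. ]
left far [581.9 306.8  20. ]
near left [418.1 317.7  20. ]
right at y200 [545.4 106.9  20. ]
div 250 [451.5 200.4  20. ]
```

Call:
step_arm --dp '[[-0.005,0.025,0],[-0.01,0.055,0],[-0.013,0.074,0],[-0.013,0.074,-0.015],[-0.013,0.074,-0.035]]' --rotation '[[0,0,-0.015],[0,0,-0.03],[0,0,-0.045],[0,0,-0.045],[0,0,-0.045]]' --grip '[0.8,0.8,0.8,0.8,0.8]'

```text
time_s: 5.45
tcp_pos: [492.7, 148.3, 140.5]
eef_rot: [1.0, -0.03, 0.002, -0.0]
contact_force: [0.5, -0.4, -0.5]
opening: 39.8
gripper_force: 28.0
```

Call:
step_arm --dp '[[0,0,-0.02],[0,0,-0.04],[0,0,-0.055],[0,0,-0.06],[0,0,-0.06]]' --rotation '[[0,0,0],[0,0,0],[0,0,0],[0,0,0],[0,0,0]]' --grip '[0.8,0.8,0.8,0.8,0.8]'

```text
time_s: 5.87
tcp_pos: [490.5, 146.8, 78.4]
eef_rot: [1.0, -0.031, -0.001, 0.0]
contact_force: [-0.1, -0.2, -1.0]
opening: 40.1
gripper_force: 28.0
```

Run:
```python
from h import *
import cv2
a=sense();print(a["tcp_pos"].tolist(),a["eef_rot"].tolist())
w=read_camera("wrist")[:,:,::-1]
t=cv2.resize(read_camera("top")[145:225,140:268,::-1],(640,400),interpolation=cv2.INTER_CUBIC)
s=cv2.resize(read_camera("scene")[60:180,220:412,::-1],(640,400),interpolation=cv2.INTER_CUBIC)
cv2.imwrite("pics/w3.png",cv2.resize(np.vstack([np.hstack([w,t]),np.hstack([s,s*0])]),(800,500)))
```

```text
[490.5226948189384, 146.80985451674414, 78.38097209804695] [0.9995309334685167, -0.03059619664188393, -0.0012464190888053965, 0.0004819025438410267]
```

View pics/w3.png

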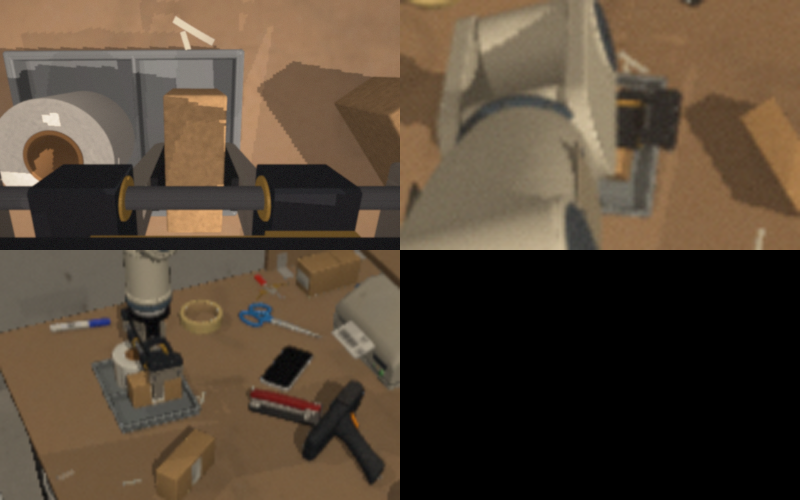

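The box sits between the divider (col ~137 in the panel) and the right wall (col ~235). I'll check the far-wall points once more from here.

Run:
```python
from h import *
from scipy.spatial.transform import Rotation as R
p=camera_params("wrist");W=np.eye(4)
W[:3,:3]=R.from_quat([0.9995309,-0.0305962,-0.0012464,0.0004819]).as_matrix();W[:3,3]=[490.52,146.81,78.38]
T=W@p["tool_from_camera"]
for n,u in [("div far",(136*1.6,54*1.6)),("right far",(239*1.6,52*1.6)),("right low",(235*1.6,130*1.6))]: print(n,ray(u,p,T,20).round(1))
for n,u in [("box far L",(165*1.6,95*1.6)),("box far R",(227*1.6,95*1.6))]: print(n,ray(u,p,T,89).round(1))
```

```text
div far [574.9 193.5  20. ]
right far [570.9 102.1  20. ]
right low [499.4 106.9  20. ]
box far L [543.9 161.5  89. ]
box far R [541.5 123.6  89. ]
```

The box is within a few mm of the bay's middle. I'll shift it +4 mm in y and lower it.

Call:
step_arm --dp '[[0,0.002,-0.01],[0,0.004,-0.02],[0,0.004,-0.026],[0,0.004,-0.029],[0,0.004,-0.029]]' --rotation '[[0,0,0],[0,0,0],[0,0,0],[0,0,0],[0,0,0]]' --grip '[0.8,0.8,0.8,0.8,0.8]'

```text
time_s: 6.43
tcp_pos: [490.3, 152.0, 49.5]
eef_rot: [1.0, -0.03, -0.001, 0.0]
contact_force: [-0.2, 0.2, -1.1]
opening: 39.7
gripper_force: 28.0
```

Call:
step_arm --dp '[[0,0,0],[0,0,-0.001],[0,0,-0.001]]' --rotation '[[0,0,0],[0,0,0],[0,0,0]]' --grip '[0.8,0.8,0.8]'

```text
time_s: 6.68
tcp_pos: [491.2, 152.1, 49.7]
eef_rot: [1.0, -0.03, 0.0, -0.0]
contact_force: [-0.4, -0.3, -1.7]
opening: 40.1
gripper_force: 28.0
```

Call:
step_arm --dp '[[0,0,-0.001],[0,0,-0.001],[0,0,-0.001]]' --rotation '[[0,0,0],[0,0,0],[0,0,0]]' --grip '[0.8,0.8,0.8]'

```text
time_s: 6.93
tcp_pos: [491.1, 152.0, 48.7]
eef_rot: [1.0, -0.03, 0.0, -0.0]
contact_force: [-0.1, 0.4, -1.4]
opening: 39.8
gripper_force: 28.0
```

Call:
step_arm --dp '[[0,0,-0.001],[0,0,-0.0015],[0,0,-0.0015]]' --rotation '[[0,0,0],[0,0,0],[0,0,0]]' --grip '[0.8,0.8,0.8]'

```text
time_s: 7.18
tcp_pos: [491.2, 152.0, 48.6]
eef_rot: [1.0, -0.03, 0.0, -0.0]
contact_force: [-6.2, -2.4, 21.8]
opening: 40.1
gripper_force: 28.0
```

The box has touched the floor at the expected height. I'll ease off 1 mm and release to about 62 mm opening.

Call:
step_arm --dp '[[0,0,0.001],[0,0,0.001],[0,0,0.001],[0,0,0.001],[0,0,0.001]]' --rotation '[[0,0,0],[0,0,0],[0,0,0],[0,0,0],[0,0,0]]' --grip '[0.8,0.5,0.42,0.35,0.33]'

```text
time_s: 7.6
tcp_pos: [491.0, 152.0, 47.9]
eef_rot: [1.0, -0.03, -0.0, 0.0]
contact_force: [-0.9, -0.2, -1.2]
opening: 61.5
gripper_force: 0.0
```

Call:
step_arm --dp '[[0,0,0],[0,0,0.008],[0,0,0.025],[0,0,0.05],[0,0,0.085]]' --rotation '[[0,0,0],[0,0,0],[0,0,0],[0,0,0],[0,0,0]]' --grip '[0.33,0.33,0.33,0.33,0.33]'

```text
time_s: 8.02
tcp_pos: [489.4, 151.5, 132.6]
eef_rot: [1.0, -0.03, -0.002, 0.001]
contact_force: [0.7, -0.4, 0.1]
opening: 61.6
gripper_force: 0.0
```

Call:
step_arm --dp '[[0,0,0.03],[-0.03,-0.03,0.05],[-0.05,-0.06,0.05],[-0.05,-0.06,0.05],[-0.05,-0.06,0.05]]' --rotation '[[0,0,0],[0,0,0],[0,0,0],[0,0,0],[0,0,0]]' --grip '[0.33,0.33,0.33,0.33,0.33]'

```text
time_s: 8.43
tcp_pos: [440.2, 91.0, 184.1]
eef_rot: [1.0, -0.031, 0.001, -0.0]
contact_force: [0.4, 0.4, 0.4]
opening: 61.6
gripper_force: 0.0
```

Run:
```python
from h import *
import cv2
a=sense();print(a["tcp_pos"].tolist(),a["eef_rot"].tolist())
cv2.imwrite("pics/w4.png",read_camera("wrist")[:,:,::-1])
```

```text
[440.20444067544685, 90.9835531182002, 184.07399086596055] [0.9995186123029509, -0.031020301437549705, 0.0005230613776386745, -0.00010471629276421006]
```

View pics/w4.png

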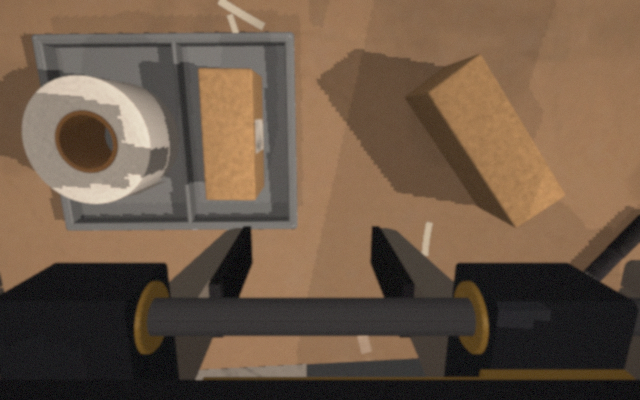

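The carton stands upright in the empty bay. Its top face spans (200–254, 69–199), and the parallax puts its base near the middle. It is clear of the walls and parallel to the bay, and the robot is well clear, so I'm handing in.

```bash
python3 -c "
from bench import *
print(sign_off())"
```

```text
the job is handed in; nothing more can be done
None
```

I set the smallest carton down upright and lengthways near the middle of the tray's empty compartment, gripping it at 28 N. I never touched the other two cartons, and I handed the job in after about 8.5 s; no verdict came back.

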